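Load the empty nest and set the selector

ROBOT

A 6-joint arm with a two-finger parallel gripper is mounted at the origin on a cart in front of the work surface, level with it; the furniture and walls round the work are solid. World frame = base frame: x ahead of the robot, y to its left, z up, the work surface at z = 0. Lengths are in mm, angles in rad, forces in N, time in s.
With the tool pointing down it reaches from about 275 to 750 mm from the base axis. Payload 10.2 kg.
Tool frame: the origin (TCP) lies at the very end of the fingers, on their centre line; the grasp point (between the pads) lies ctrl.grip_depth behind it (ctrl.grip_depth is the distance from the TCP to the grasp point, in mm); z points along the fingers, y is the direction in which the jaws open and shut (so a half turn about z gives the same grasp; the last joint's range is limited). The gripper opens to 85 mm and grips with 20 to 120 N. Pads are 22 mm wide; open, the fingers measure 114 mm over their backs; the gripper's body (76 mm by 85 mm) begins 54 mm behind the grasp point. The pads swing forward as they close: fully open they stand 13 mm farther back than shut.
Start: joints at [-1.339, 0.313, 1.498, -0, 1.331, -0.223], TCP at [230.612, -471.645, 203.994] pointing down, gripper open.
Joint ranges: [-2.94, 2.94], [-0.97, 2.17], [0.19, 2.56], [-1.23, 4.37], [0.02, 3.11], [-2.88, 2.88]. Speed limits (rad/s): [2.39, 2.39, 3.01, 3.14, 3.14, 3.14].

INTERFACE

Orientations are given as a unit quaternion [w, x, y, z].
In Python, from rig import telemetry, eyes, ctrl, nets gives the robot as it stands. The module is installed in compiled form; this text tells all that it offers.
- The arm moves only by the tool drive_tool, never from a script. Its argument "series" is text: rows parted by semicolons, each of 7 numbers parted by spaces: the shift along the tool's x, y, z normalised to -1 to 1, where 1 is 0.12 m, then the turn, a rotation vector about the tool's x, y, z normalised to -1 to 1, where 1 is 0.5 rad, then the opening, from 0 (shut) to 1 (fully open). In form: tx ty tz wx wy wz hand; .... A call has 1 to 20 rows; each row is the pose to reach, as a shift and turn from the pose measured when the call began, along the tool's axes at that moment; what a row does not reach only later rows make up. A row lasts 1/10 s, in which the tool goes at most 50 mm and 8.59 degrees, less where a joint would pass 70% of its speed; a pose out of reach is approached as far as the arm can. A call with a number of a shift or a turn outside -1 to 1 is refused whole. A call with a gripper value outside its range is refused whole. The fingers move at their own pace and stop on an object; "newtons" is the grip in N (left out, the last holds). Time passes only in rows, so rows that repeat a pose let the fingers close. It gives the time, the measured TCP pose, the force and the opening at its end, in the units of the state.
- telemetry.sense(): the state, without advancing time (a new reading comes with each control period).
- eyes.capture(name): name is "side" or "top" or "wrist"; returns a dict with "frame" (420x560x3 uint8, red, green, blue), "fx", "fy", "cx", "cy" (pixels), "view" (4x4, takes a point from world to camera coordinates). Camera axes: x right, y up, looking along -z (the intrinsics and any distortion apply to the point x, -y, -z); pixel columns grow to the right and rows downward; lengths in mm; the calibration is good to about 2 mm. A picture is of the moment at which its call begins. There is no depth.
- ctrl.finish_job(): hands the job in, once; it reports no verdict.
Trained networks look in a picture, given as the dict that the camera call returned (one of the last four; its "shot" number tells which), for a name from the list of things; names that differ only in an ending like _2 or _b are one class to them, and where a whole thing is asked for, a point or a joint stands for the part that bears it (a point fixed in the world has none). Each returns a list of dicts, best first, with "confidence" (0 to 1); they miss things now and then, are a little off and sometimes report something else, mostly with a low value. They report only what shows in the picture. A call takes as long as a camera call. They do not tell look-alikes from the thing itself.
- nets.spot_in(name, picture): "rect" ([left, top, right, bottom] in pixels, round what is visible of it).
The state is a dict: "time_s": time; "joints": joint angles; "dq": joint speeds; "tau": joint torques, N m; "eef_pos": TCP position; "ee_rot": TCP orientation; "force": force on the tool from outside, world axes, zero at the start; "wrist_torque": the same for the moment, N m; "grip_width": opening from 0.0 (shut) to 1.0 (fully open).
Only numpy, scipy, OpenCV 4.12 (cv2) and the standard library are available. Lean on these libraries where they do the work, as an engineer would, in place of code of your own. Each camera call takes 0.05 s, during which the arm holds its last target. There are 200 camera calls.

TASK

One of the two V-shaped nests of the aluminium holder already has a steel canister in it. Stand the other steel canister upright in the empty nest, pushed home so that it touches both faces of the V, and after that slide the black selector knob between the nests all the way to the side you have just loaded. Leave the canister that was already seated, and the things round about, where they are.

Things in the scene. Friction and masses are not known exactly. Their poses are not given: they have to be found in the camera images.
- canister_1_center (a point): centre (on the axis, half-way up) of one of two exactly alike plain steel sample canisters: upright round cylinder, 56 mm diameter, 105 mm tall, closed lid with two dark bands near the top, 0.19 to 0.35 kg, sliding on the worktop takes a few newtons (at most about 6); z along its axis, up. At the start one canister (either) stands seated in one of the nests and the other stands free on the worktop; their positions tell which is which.
- canister_2_center (a point): centre (on the axis, half-way up) of the other of two exactly alike plain steel sample canisters: upright round cylinder, 56 mm diameter, 105 mm tall, closed lid with two dark bands near the top, 0.19 to 0.35 kg, sliding on the worktop takes a few newtons (at most about 6); z along its axis, up. At the start one canister (either) stands seated in one of the nests and the other stands free on the worktop; their positions tell which is which.
- holder: low aluminium holder fixed on the worktop, 290 mm wide, with a V-nest at each end and a selector block between them, all 40 mm high; origin on the worktop midway between the two seats, x away from the nests' open side (the robot's side) toward the back, y to the left nest, z up; the seats lie at y = +95 mm and -95 mm, x = 0
- nest_left (a point): seat of the left V-nest of the holder (seen from the robot): where a canister's centre (52.5 mm above the worktop) lies when it touches both V faces; axes as the holder's. The two faces stand at 45 degrees to the holder's x on either side, meet 39.6 mm behind the seat and open toward -x with a mouth 85 mm wide; they are 40 mm high. No floor plate: a canister stands and slides on the worktop itself.
- nest_right (a point): seat of the right V-nest of the holder (seen from the robot): where a canister's centre (52.5 mm above the worktop) lies when it touches both V faces; axes as the holder's. The two faces stand at 45 degrees to the holder's x on either side, meet 39.6 mm behind the seat and open toward -x with a mouth 85 mm wide; they are 40 mm high. No floor plate: a canister stands and slides on the worktop itself.
- selector_grip (a point): grip point of the selector: an upright black fin, 20 mm along the holder's x, 12 mm along its y, reaching from 46 to 87 mm above the worktop (this point is 70 mm above it); it stands on the block between the nests, 22 mm behind the line of the seats
- selector (a joint): position of the selector along the holder's y: +0.028 m is the stop at the left nest's side, -0.028 m the stop at the right nest's side; it starts near the middle and stays where it is left; about 1.5 N moves it
- cup: bystander, loose: tapered white sample cup with a dark lid, 55 mm across, 58 mm tall; origin under its centre
- tape: bystander, loose: roll of tan adhesive tape lying flat, 52 mm across, 19 mm thick; origin under its centre
- small_bottle: bystander, loose: white reagent bottle, 57 mm across, 130 mm tall; origin under its centre
- rear_bottle: bystander, loose: white reagent bottle, 57 mm across, 132 mm tall, behind the holder's left end; origin under its centre
Mind the look-alikes: they are no part of the job. What is shaped like the part that bears canister_1_center but pink or red is not meant. Leave any pink look-alike of the part that bears canister_2_center alone.

How it is judged (in metres and radians):
On the way, in this order (a step that is already met when the one before it is completed fails the run):
1. the free canister stands in the nest that was empty, touching both faces of the V; the other is still seated (((distance between canister_1_center and nest_left below 0.004 m and distance between canister_2_center and nest_right below 0.004 m) or (distance between canister_2_center and nest_left below 0.004 m and distance between canister_1_center and nest_right below 0.004 m)) and distance of any of canister_1_center, canister_2_center from where it was at the start of the episode below 0.006 m and angle between each of canister_1_center, canister_2_center's own z axis and vertical below 0.05 rad), for 0.2 s.
2. then the selector is slid to the side of the canister just loaded (((distance between canister_1_center and nest_left below 0.004 m and distance of canister_1_center from where it was at the start of the episode above 0.05 m and value of joint selector above 0.023 m) or (distance between canister_1_center and nest_right below 0.004 m and distance of canister_1_center from where it was at the start of the episode above 0.05 m and value of joint selector below -0.023 m) or (distance between canister_2_center and nest_left below 0.004 m and distance of canister_2_center from where it was at the start of the episode above 0.05 m and value of joint selector above 0.023 m) or (distance between canister_2_center and nest_right below 0.004 m and distance of canister_2_center from where it was at the start of the episode above 0.05 m and value of joint selector below -0.023 m))), for 0.2 s.
At the end, for the whole second after the job is handed in: The canister that stood free is now upright in the nest that was empty, its centre within 4 mm of the seat (touching both V faces); the other canister has moved less than 6 mm and is still in its nest; the selector is within 5 mm of its stop on the side of the newly loaded canister (all of step 1 and ((distance between canister_1_center and nest_left below 0.004 m and distance of canister_1_center from where it was at the start of the episode above 0.05 m and value of joint selector above 0.023 m) or (distance between canister_1_center and nest_right below 0.004 m and distance of canister_1_center from where it was at the start of the episode above 0.05 m and value of joint selector below -0.023 m) or (distance between canister_2_center and nest_left below 0.004 m and distance of canister_2_center from where it was at the start of the episode above 0.05 m and value of joint selector above 0.023 m) or (distance between canister_2_center and nest_right below 0.004 m and distance of canister_2_center from where it was at the start of the episode above 0.05 m and value of joint selector below -0.023 m))).
It fails at once if a bystander is disturbed (moved more than 20 mm) (distance of any of cup, tape, small_bottle, rear_bottle from where it was at the start of the episode above 0.02 m).
It fails at once if a canister is tipped over (angle between any of canister_1_center, canister_2_center's own z axis and vertical above 0.6 rad).
It also fails if it takes over 61 s, if anything falls off the work surface, if the arm or the gripper's body presses on something with over 40 N, if the wrist force passes 120 N, or if a joint passes its speed limit or range.

## Working session

There is one attempt and no reset: what is moved stays moved. The work goes in short steps, Python scripts to look and compute and a tool call to move; the robot and the scene stay as the last step left them, time stands still between calls to the robot, and variables do not carry over. Pictures are saved under pics/ and viewed, about 8 in all and at most 12, crops included, and the job is handed in when it is done.

Besides the shell and the picture viewer there is one more tool, called after ">>>" as name(argument=value, ...) on one line, values as JSON. drive_tool: Moves the arm, as the interface text tells. Scaled input: -1 to 1 covers 0.12 m each way for a shift and 0.5 rad each way for a turn. Its arguments: {"type":"object","properties":{"series":{"type":"string"},"newtons":{"type":"number"}},"required":["series"]}

```bash
mkdir -p pics; cat > h.py <<'E'
import numpy as np, cv2
from rig import telemetry, eyes, ctrl, nets
def px(c,p):
    v=(np.array(c['view'])@np.append(p,1))[:3]; return np.array([c['cx']+c['fx']*v[0]/-v[2], c['cy']+c['fy']*-v[1]/-v[2]])
def ray(c,u,v,z):
    V=np.array(c['view']);R=V[:3,:3];o=-R.T@V[:3,3]
    d=R.T@np.array([(u-c['cx'])/c['fx'],-(v-c['cy'])/c['fy'],-1]); return o+d*(z-o[2])/d[2]
def save(c,n,img=None): cv2.imwrite('pics/'+n,cv2.cvtColor(c['frame'] if img is None else img,cv2.COLOR_RGB2BGR))
E
python3 - <<'E'
from h import *
print(ctrl.grip_depth,telemetry.sense())
for n in('top','side'):
    c=eyes.capture(n);save(c,n+'1.png');print(n,{k:c[k] for k in c if k not in('frame',)})
    for t in('canister_1_center','holder','selector_grip','cup','tape','small_bottle','rear_bottle'):
        for r in nets.spot_in(t,c)[:4]:
            b=r['rect'];print(t,np.round(b),round(r['confidence'],2),ray(c,(b[0]+b[2])/2,(b[1]+b[3])/2,50).round())
E
```

```text
18.700000000000003 {'time_s': 0.0, 'joints': array([-1.33943930e+00,  3.13461094e-01,  1.49840669e+00,  1.61247643e-06,
        1.33099451e+00, -2.23395716e-01]), 'dq': array([ 0.00025512,  0.00092933, -0.00166964, -0.00141021, -0.00078326,
       -0.00075118]), 'tau': array([-1.10168821e-03, -4.12266362e+01, -2.59741473e+01, -2.58956770e-04,
        4.12331792e-03,  9.35388726e-06]), 'eef_pos': array([ 230.52735515, -471.37124637,  203.44085732]), 'ee_rot': array([-6.34821203e-04,  9.74261018e-01,  2.25421972e-01, -1.74396661e-06]), 'force': array([-0.44261917, -0.59208753,  0.37249041]), 'wrist_torque': array([-0.01826538,  0.0010192 ,  0.04197872]), 'grip_width': 1.003964850994936}
top {'fx': 389.6928818800607, 'fy': 389.6928818800607, 'cx': 276.0110787348318, 'cy': 206.4927998600876, 'view': array([[ 3.04767952e-03, -9.99995152e-01, -6.39125316e-04,
         5.30269582e+00],
       [ 9.97711738e-01,  2.99755056e-03,  6.75448143e-02,
        -5.36188077e+02],
       [-6.75425710e-02, -8.43517777e-04,  9.97716037e-01,
        -1.33261690e+03],
       [ 0.00000000e+00,  0.00000000e+
[... 864 characters left out ...]
    [ 1.92737509e-01,  6.11477259e-01,  7.67429355e-01,
        -1.50525825e+03],
       [ 0.00000000e+00,  0.00000000e+00,  0.00000000e+00,
         1.00000000e+00]]), 'shot': 2}
canister_1_center [277. 112. 299. 148.] 0.75 [ 418. -287.   50.]
canister_1_center [286. 136. 308. 168.] 0.69 [ 424. -187.   50.]
canister_1_center [245. 124. 268. 159.] 0.62 [ 525. -269.   50.]
holder [252. 228. 305. 294.] 0.7 [595. 163.  50.]
selector_grip [288. 266. 298. 282.] 0.71 [573. 209.  50.]
selector_grip [287. 135. 306. 168.] 0.39 [ 424. -188.   50.]
cup [320. 172. 339. 199.] 0.69 [380. -30.  50.]
tape [272. 194. 292. 213.] 0.63 [530. -11.  50.]
small_bottle [242.  92. 258. 133.] 0.85 [ 508. -406.   50.]
```

```bash
python3 - <<'E'
import cv2,numpy as np
t=cv2.imread('pics/top1.png');s=cv2.imread('pics/side1.png')
a=cv2.resize(t[130:290,140:430],(800,441),interpolation=3);cv2.imwrite('pics/a.png',a)
b=cv2.resize(s[80:310,200:380],(470,600),interpolation=3);cv2.imwrite('pics/b.png',b)
E
```

```text
(no output)
```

View pics/a.png

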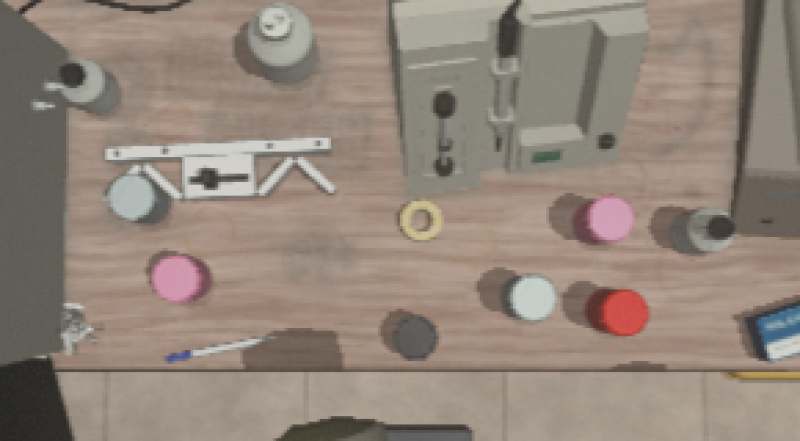

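View pics/b.png

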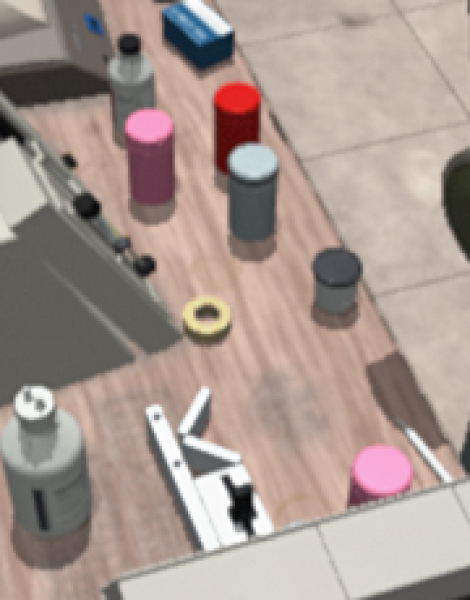

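The steel canister stands free at about (332,238) in the top view, the left nest is loaded and the right nest is empty. The pink and red cylinders are the look-alikes.

```bash
python3 - <<'E'
from h import *
c=eyes.capture('top');s=800/290
f=lambda x,y,z:ray(c,140+x/s,130+y/s,z).round(1)
print('free',f(531,298,105),'seated',f(133,197,105),'bar L',f(105,150,40),f(107,160,40),'bar R',f(330,139,40),f(331,149,40),'fin',f(208,178,87))
print('R mouth',f(262,194,40),f(332,190,40),'blkfront',f(184,199,40),f(255,194,40))
from scipy.spatial.transform import Rotation as R
q=telemetry.sense()['ee_rot'];print(R.from_quat(np.roll(q,-1)).as_matrix().round(3))
E
```

```text
free [ 428.9 -175.6  105. ] seated [546.  291.9 105. ] bar L [609.6 342.5  40. ] [597.1 339.7  40. ] bar R [624.2  63.3  40. ] [611.7  62.   40. ] fin [570.4 206.8  87. ]
R mouth [555.4 147.1  40. ] [560.6  60.5  40. ] blkfront [548.9 243.5  40. ] [555.3 155.7  40. ]
[[ 0.898  0.439 -0.   ]
 [ 0.439 -0.898  0.   ]
 [-0.    -0.    -1.   ]]
```

>>> drive_tool(series="0.43 -0.25 0 0 0 0 1; 0.86 -0.5 0 0 0 0 1; 0.86 -0.5 0 0 0 0 1", newtons=40)

```text
time_s: 1.15
eef_pos: [298.4, -369.5, 204.2]
ee_rot: [-0.0, 0.974, 0.226, 0.0]
force: [0.1, -0.6, 0.0]
grip_width: 1.001
```

>>> drive_tool(series="0.43 -0.25 0 0 0 0 1; 0.86 -0.5 0 0 0 0 1; 0.86 -0.5 0 0 0 0 1")

```text
time_s: 1.45
eef_pos: [365.9, -267.3, 204.5]
ee_rot: [-0.0, 0.974, 0.228, 0.001]
force: [0.2, -0.7, 1.2]
grip_width: 1.003
```

>>> drive_tool(series="0.3 -0.17 0 0 0 0.2 1; 0.5 -0.3 0 0 0 0.5 1; 0.5 -0.3 0 0 0 0.8 1; 0.5 -0.3 0 0 0 0.8 1")

```text
time_s: 1.85
eef_pos: [404.0, -207.9, 204.7]
ee_rot: [-0.0, 1.0, 0.03, 0.001]
force: [-0.1, -1.2, 0.5]
grip_width: 0.996
```

```bash
python3 - <<'E'
from h import *
c=eyes.capture('wrist');save(c,'w1.png');print(np.array(c['view']).round(3),c['fx'],c['cx'],c['cy'])
for r in nets.spot_in('canister_1_center',c)[:4]: print(r)
print(px(c,[429,-175.6,105]), telemetry.sense())
E
```

```text
[[ 6.00000e-02 -9.98000e-01 -0.00000e+00 -2.31978e+02]
 [ 9.57000e-01  5.80000e-02 -2.84000e-01 -3.37008e+02]
 [ 2.83000e-01  1.70000e-02  9.59000e-01 -4.90900e+02]
 [ 0.00000e+00  0.00000e+00  0.00000e+00  1.00000e+00]] 345.3328716584658 283.09847177215664 205.5015176813326
{'rect': [329.1, 144.2, 414.9, 226.2], 'confidence': 0.93}
{'rect': [213.8, 118.2, 285.8, 195.4], 'confidence': 0.84}
{'rect': [322.7, 1.2, 419.3, 91.4], 'confidence': 0.61}
[243.77407561 162.73965482] {'time_s': 1.95, 'joints': array([-7.36878986e-01,  1.55470979e-01,  1.69632003e+00,  1.19356898e-03,
        1.28948226e+00,  7.70684796e-01]), 'dq': array([-0.01054342, -0.00027936, -0.00162804,  0.00021424,  0.00110899,
        0.00143526]), 'tau': array([ 6.32005837e-01, -3.33793473e+01, -2.55699188e+01,  2.05820723e-02,
        5.24391638e-03,  1.91802867e-01]), 'eef_pos': array([ 403.58777326, -208.72967176,  204.60477564]), 'ee_rot': array([-3.01220465e-04,  9.99505291e-01,  3.14454954e-02,  5.13323301e-04]), 'force': array([0.13936572, 0.96325903, 0.82515057]), 'wrist_torque': array([ 0.03035387,  0.04093036, -0.04383281]), 'grip_width': 1.0006695542625028}
```

View pics/w1.png

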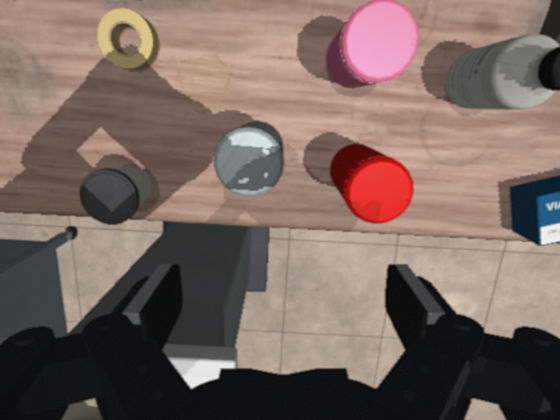

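The lid in the wrist view is centred near (249,160), and the red look-alike is to its right.

```bash
python3 - <<'E'
from h import *
c=eyes.capture('wrist')
for p in [(249,159),(249,162)]: print(ray(c,*p,105))
print(px(c,[429,-176,0]))
a=c['frame'][100:220,190:310];save(c,'wc.png',cv2.resize(a,(480,480),interpolation=3))
E
```

```text
[ 431.69904303 -180.30916524  105.        ]
[ 429.33554988 -180.39356694  105.        ]
[254.18871356 146.14135126]
```

View pics/wc.png

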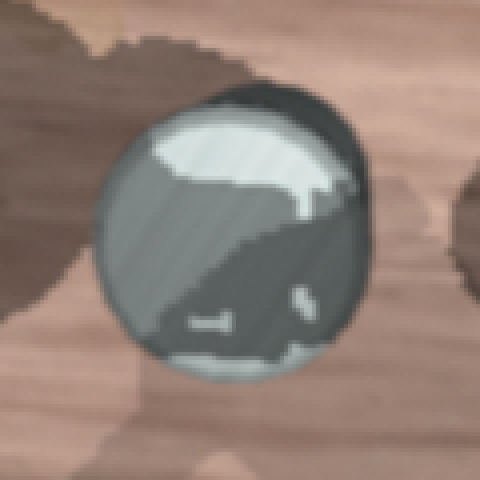

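>>> drive_tool(series="0.24 -0.24 0.1 0 0 0 1; 0.24 -0.24 0.4 0 0 0 1; 0.24 -0.24 0.6 0 0 0 1; 0.24 -0.24 0.6 0 0 0 1")

```text
time_s: 2.4
eef_pos: [429.0, -177.7, 130.2]
ee_rot: [-0.002, 0.999, 0.032, -0.002]
force: [-0.0, -0.3, -0.0]
grip_width: 1.001
```

>>> drive_tool(series="0.01 0 0.3 0 0 0 1; 0.01 0 0.6 0 0 0 1; 0.01 0 0.6 0 0 0 1; 0.01 0 0.6 0 0 0 0; 0.01 0 0.6 0 0 0 0; 0.01 0 0.6 0 0 0 0; 0.01 0 0.6 0 0 0 0; 0.01 0 0.6 0 0 0 0; 0.01 0 0.6 0 0 0 0; 0.01 0 0.6 0 0 0 0")

```text
time_s: 3.4
eef_pos: [431.2, -178.3, 60.7]
ee_rot: [-0.001, 0.999, 0.032, -0.0]
force: [-1.3, -0.9, 9.3]
grip_width: 0.635
```

>>> drive_tool(series="0 0 -0.2 0 0 0 0; 0 0 -0.5 0 0 0 0; 0 0 -0.5 0 0 0 0; 0.05 -0.2 -0.5 0 0 0 0; 0.12 -0.5 -0.5 0 0 0 0; 0.22 -0.8 -0.5 0 0 0 0; 0.22 -0.8 -0.5 0 0 0 0")

```text
time_s: 4.1
eef_pos: [451.7, -77.7, 121.3]
ee_rot: [-0.001, 0.999, 0.034, 0.0]
force: [-0.3, -0.4, -2.4]
grip_width: 0.633
```

>>> drive_tool(series="0.08 -0.3 0 0 0 0 0; 0.15 -0.6 0 0 0 0 0; 0.22 -0.8 0 0 0 0 0; 0.22 -0.8 0 0 0 0 0; 0.22 -0.8 0 0 0 0 0")

```text
time_s: 4.6
eef_pos: [471.5, 19.7, 121.6]
ee_rot: [-0.001, 0.999, 0.034, 0.0]
force: [-0.1, -1.1, -2.1]
grip_width: 0.637
```

>>> drive_tool(series="0.08 -0.25 0 0 0 0 0; 0.15 -0.45 0 0 0 0 0; 0.2 -0.66 0 0 0 0 0; 0.2 -0.66 0 0 0 0 0; 0.2 -0.66 0 0 0 0 0")

```text
time_s: 5.1
eef_pos: [490.0, 99.5, 121.8]
ee_rot: [-0.001, 0.999, 0.034, 0.0]
force: [0.4, 0.1, -3.6]
grip_width: 0.634
```

```bash
python3 - <<'E'
from h import *
t=telemetry.sense();print(t['eef_pos'],t['ee_rot'],t['grip_width'],t['force'])
c=eyes.capture('wrist');save(c,'w2.png')
print(px(c,[556,102,40]),px(c,[546,292,105]),px(c,[570,207,87]))
E
```

```text
[489.97981178  99.47585584 121.77126592] [-5.96501984e-04  9.99408007e-01  3.43978080e-02  2.63778505e-04] 0.6338980000120685 [ 0.43266656  0.06701597 -3.60794448]
[285.88516709 111.67162104] [-77.81684428 108.22774892] [100.1275381   74.11542828]
```

View pics/w2.png

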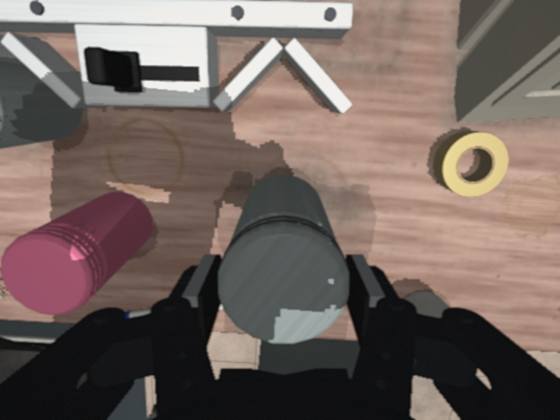

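```bash
python3 - <<'E'
from h import *
c=eyes.capture('wrist')
for p in [(222,108),(345,110),(285,45),(285,52),(80,26),(350,26),(100,70)]: print(p,ray(c,*p,40 if p[0]!=100 else 87).round(1))
E
```

```text
(222, 108) [555.4 146.6  40. ]
(345, 110) [560.   60.3  40. ]
(285, 45) [598.9 105.3  40. ]
(285, 52) [594.6 105.   40. ]
(80, 26) [601.1 241.1  40. ]
(350, 26) [613.3  63.4  40. ]
(100, 70) [572.2 206.6  87. ]
```

>>> drive_tool(series="0 0 0.2 0 0 0 0; 0 0 0.4 0 0 0 0; 0 0 0.5 0 0 0 0; 0 0 0.5 0 0 0 0; 0.2 0 0.5 0 0 0 0; 0.35 0 0.5 0 0 0 0; 0.44 0 0.5 0 0 0 0; 0.5 0 0.5 0 0 0 0; 0.5 0 0.5 0 0 0 0; 0.5 0 0.5 0 0 0 0")

```text
time_s: 6.2
eef_pos: [549.5, 103.1, 61.9]
ee_rot: [-0.001, 0.999, 0.034, 0.0]
force: [0.6, 0.2, -3.0]
grip_width: 0.636
```

```bash
python3 - <<'E'
from h import *
t=telemetry.sense();print(t['eef_pos'],t['ee_rot'],t['grip_width'],t['force'])
c=eyes.capture('wrist');save(c,'w3.png')
E
```

```text
[549.46083736 103.10548152  61.90468951] [-6.51430677e-04  9.99431102e-01  3.37201013e-02  5.63463182e-05] 0.6357150576011393 [ 0.63839385  0.17298415 -2.96461821]
```

View pics/w3.png

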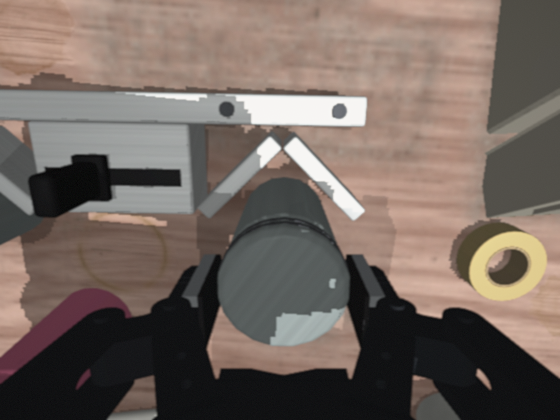

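Centred in the V's mouth. Next I lower it the last millimetre and ease forward, watching the force.

>>> drive_tool(series="0 0 0.007 0 0 0 0; 0.02 0 0.007 0 0 0 0; 0.03 0 0.007 0 0 0 0; 0.04 0 0.007 0 0 0 0; 0.04 0 0.007 0 0 0 0")

```text
time_s: 6.75
eef_pos: [554.3, 103.5, 61.1]
ee_rot: [-0.001, 0.999, 0.034, 0.0]
force: [-0.4, -0.3, -2.1]
grip_width: 0.636
```

>>> drive_tool(series="0.01 0 0 0 0 0 0; 0.02 0 0 0 0 0 0; 0.03 0 0 0 0 0 0; 0.03 0 0 0 0 0 0")

```text
time_s: 7.15
eef_pos: [558.0, 103.7, 61.1]
ee_rot: [-0.001, 0.999, 0.034, 0.0]
force: [0.6, -0.1, -2.5]
grip_width: 0.638
```

>>> drive_tool(series="0.01 0 0 0 0 0 0; 0.02 0 0 0 0 0 0; 0.02 0 0 0 0 0 0")

```text
time_s: 7.45
eef_pos: [560.3, 104.0, 61.0]
ee_rot: [-0.001, 0.999, 0.034, -0.0]
force: [-0.4, 1.0, -1.4]
grip_width: 0.634
```

>>> drive_tool(series="0.01 0 0.003 0 0 0 0; 0.02 0 0.003 0 0 0 0; 0.02 0 0.003 0 0 0 0")

```text
time_s: 7.75
eef_pos: [562.0, 104.3, 60.8]
ee_rot: [-0.001, 0.999, 0.034, -0.001]
force: [-6.3, 0.7, 2.9]
grip_width: 0.635
```

Contact at 6 N, acting almost straight along the holder's -x, so both faces are touched. Now I release and back out.

>>> drive_tool(series="0 0 0 0 0 0 1; 0 0 0 0 0 0 1; 0 0 0 0 0 0 1; 0 0 0 0 0 0 1; 0 0 0 0 0 0 1; -0.2 0 0 0 0 0 1; -0.5 0 0 0 0 0 1; -0.72 0 0 0 0 0 1; -0.72 0 0 0 0 0 1; -0.72 0 0 0 0 0 1")

```text
time_s: 8.75
eef_pos: [476.3, 98.5, 61.4]
ee_rot: [-0.001, 0.999, 0.034, -0.001]
force: [-0.4, 0.4, 0.4]
grip_width: 1.001
```

```bash
python3 - <<'E'
from h import *
t=telemetry.sense();print(t['eef_pos'],t['grip_width'],t['force'])
c=eyes.capture('wrist');save(c,'w4.png')
E
```

```text
[476.28635683  98.46804226  61.37559874] 1.0010838837482041 [-0.3600473   0.35544814  0.36114458]
```

View pics/w4.png

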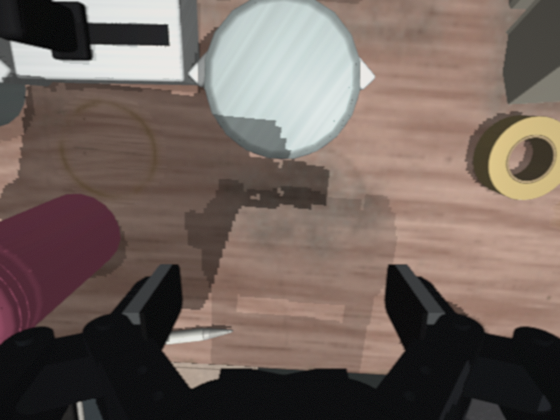

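The canister stands upright and symmetric in the V. A gentle confirming push with the closed fingers comes next.

>>> drive_tool(series="0 0 0.13 0 0 0 0; 0 0 0.13 0 0 0 0; 0 0 0.13 0 0 0 0; 0 0 0.13 0 0 0 0; 0 0 0.13 0 0 0 0; 0 0 0.13 0 0 0 0; 0.15 0 0.13 0 0 0 0; 0.28 0 0.13 0 0 0 0; 0.34 0 0.13 0 0 0 0; 0.36 0 0.13 0 0 0 0; 0.37 0 0.13 0 0 0 0; 0.37 0 0.13 0 0 0 0")

```text
time_s: 10.0
eef_pos: [520.4, 101.5, 45.6]
ee_rot: [-0.001, 0.999, 0.034, -0.001]
force: [-1.2, -0.6, 0.1]
grip_width: 0.0
```

>>> drive_tool(series="0.01 0 0 0 0 0 0; 0.02 0 0 0 0 0 0; 0.02 0 0 0 0 0 0; 0.02 0 0 0 0 0 0")

```text
time_s: 10.4
eef_pos: [521.7, 102.1, 45.6]
ee_rot: [-0.001, 0.999, 0.034, -0.002]
force: [-6.7, 1.1, 5.0]
grip_width: -0.001
```

>>> drive_tool(series="0.01 0 0 0 0 0 0; 0.02 0 0 0 0 0 0; 0.02 0 0 0 0 0 0; 0.02 0 0 0 0 0 0")

```text
time_s: 10.8
eef_pos: [522.0, 102.4, 45.7]
ee_rot: [-0.001, 0.999, 0.034, -0.005]
force: [-13.2, -0.5, 11.3]
grip_width: 0.002
```

>>> drive_tool(series="-0.2 0 0 0 0 0 0; -0.3 0 -0.2 0 0 0 0; -0.3 0 -0.6 0 0 0 0; -0.3 0 -0.9 0 0 0 0; -0.3 0 -0.9 0 0 0 0; -0.1 -0.3 -0.9 0 0 0 0; 0.1 -0.6 -0.9 0 0 0 0; 0.1 -0.6 -0.9 0 0 0 0; 0.1 -0.6 -0.9 0 0 0 0")

```text
time_s: 11.7
eef_pos: [529.7, 175.2, 152.6]
ee_rot: [-0.001, 0.999, 0.035, -0.005]
force: [0.6, 0.0, 0.5]
grip_width: -0.002
```

```bash
python3 - <<'E'
from h import *
t=telemetry.sense();print(t['eef_pos'],t['ee_rot'],t['force'])
c=eyes.capture('wrist');save(c,'w5.png')
print(px(c,[572,206.6,87]),px(c,[549,294,105]),px(c,[560.5,104,105]))
E
```

```text
[529.71374818 175.1723495  152.62994001] [-0.00106486  0.99938577  0.03464084 -0.00519219] [0.64291149 0.03993376 0.49965432]
[241.01661731 144.35261058] [100.09668119 174.2998091 ] [397.06826913 177.24986967]
```

View pics/w5.png

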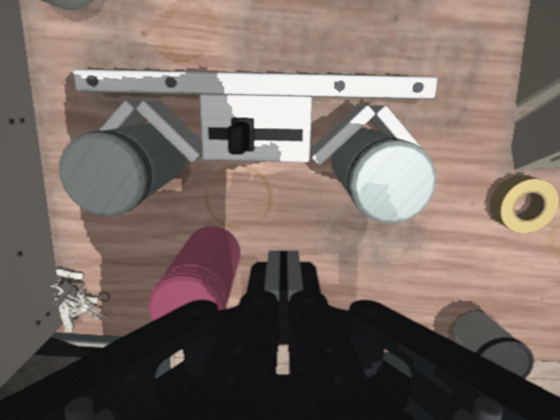

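>>> drive_tool(series="0.2 -0.26 0 0 0 0 0; 0.41 -0.53 0 0 0 0 0; 0.41 -0.53 0 0 0 0 0; 0.41 -0.53 0.2 0 0 0 0; 0.41 -0.53 0.45 0 0 0 0; 0.41 -0.53 0.65 0 0 0 0; 0.41 -0.53 0.75 0 0 0 0; 0.41 -0.53 0.75 0 0 0 0")

```text
time_s: 12.55
eef_pos: [572.6, 240.4, 61.5]
ee_rot: [-0.001, 0.999, 0.034, -0.006]
force: [0.1, -0.8, -0.3]
grip_width: -0.001
```

>>> drive_tool(series="0 0.05 0 0 0 0 0; 0 0.1 0 0 0 0 0; 0 0.15 0 0 0 0 0; 0 0.2 0 0 0 0 0; 0 0.25 0 0 0 0 0; 0 0.3 0 0 0 0 0; 0 0.34 0 0 0 0 0; 0 0.34 0 0 0 0 0")

```text
time_s: 13.35
eef_pos: [575.4, 199.1, 61.5]
ee_rot: [-0.001, 0.999, 0.033, -0.006]
force: [-0.5, -0.4, 0.0]
grip_width: 0.003
```

>>> drive_tool(series="0 0.02 0 0 0 0 0; 0 0.04 0 0 0 0 0; 0 0.06 0 0 0 0 0; 0 0.06 0 0 0 0 0")

```text
time_s: 13.75
eef_pos: [575.9, 191.6, 61.4]
ee_rot: [-0.001, 0.999, 0.033, -0.006]
force: [0.7, 0.2, -0.6]
grip_width: 0.001
```

>>> drive_tool(series="0 0.02 0 0 0 0 0; 0 0.04 0 0 0 0 0; 0 0.05 0 0 0 0 0; 0 0.05 0 0 0 0 0")

```text
time_s: 14.15
eef_pos: [576.3, 185.5, 61.4]
ee_rot: [-0.001, 0.999, 0.033, -0.006]
force: [0.5, 0.1, -0.0]
grip_width: 0.0
```

```bash
python3 - <<'E'
from h import *
t=telemetry.sense();print(t['eef_pos'],t['force'])
c=eyes.capture('wrist');save(c,'w6.png')
E
```

```text
[576.34383834 185.49137404  61.3957272 ] [ 0.47745423  0.08919467 -0.03523808]
```

View pics/w6.png

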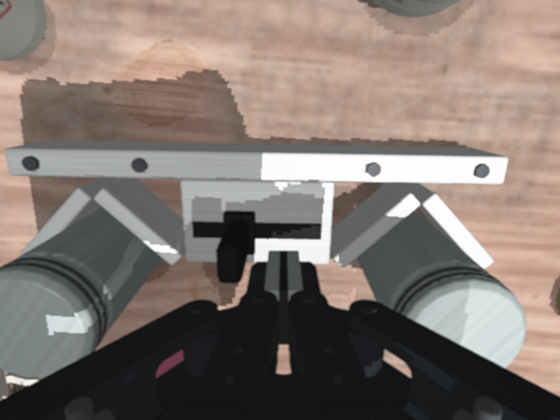

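```bash
python3 - <<'E'
from h import *
c=eyes.capture('wrist')
for p,z in [((230,268),87),((240,218),87),((240,222),46),((193,229),46),((320,229),46),((183,262),40),((331,262),40)]: print(p,z,ray(c,*p,z).round(1))
print(px(c,[576,185,61]),px(c,[565,185,61]),px(c,[587,185,61]),px(c,[576,207,87]),px(c,[576,207,46]))
t=c['frame'][160:310,160:360];save(c,'w6c.png',cv2.resize(t,(800,600),interpolation=3))
E
```

```text
(230, 268) 87 [573.9 209.8  87. ]
(240, 218) 87 [598.7 205.9  87. ]
(240, 222) 46 [581.5 210.3  46. ]
(193, 229) 46 [575.4 237.   46. ]
(320, 229) 46 [580.3 164.5  46. ]
(183, 262) 40 [551.  244.9  40. ]
(331, 262) 40 [557.1 154.9  40. ]
[283.78651089 244.34239935] [282.41725752 262.97605883] [285.20519119 225.03610721] [236.08937446 264.22471861] [245.51151545 231.36279399]
```

View pics/w6c.png

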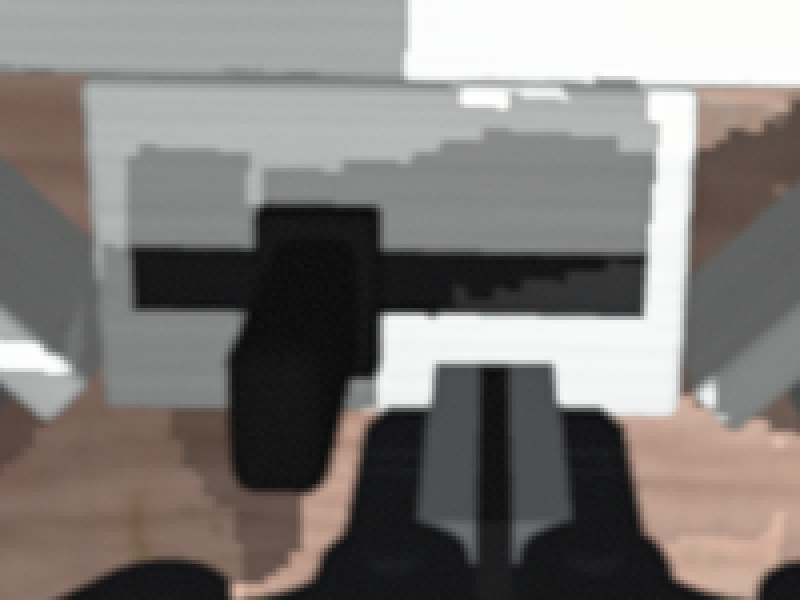

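The fin has not moved: it is still near y≈208 and the fingers went past it. I'll lift over it and retry lower and deeper in x.

>>> drive_tool(series="0 0 -0.2 0 0 0 0; 0 0 -0.45 0 0 0 0; 0 0 -0.45 0 0 0 0; 0.03 -0.25 -0.45 0 0 0 0; 0.07 -0.46 -0.45 0 0 0 0; 0.07 -0.46 -0.45 0 0 0 0; 0.07 -0.46 -0.2 0 0 0 0; 0.07 -0.46 0 0 0 0 0; 0.07 -0.46 0.1 0 0 0 0; 0.07 -0.46 0.1 0 0 0 0")

```text
time_s: 15.25
eef_pos: [580.0, 240.7, 47.7]
ee_rot: [-0.0, 0.999, 0.033, -0.008]
force: [0.8, -0.3, 0.6]
grip_width: -0.001
```

>>> drive_tool(series="0 0.05 0 0 0 0 0; 0 0.1 0 0 0 0 0; 0 0.15 0 0 0 0 0; 0 0.2 0 0 0 0 0; 0 0.25 0 0 0 0 0; 0 0.25 0 0 0 0 0")

```text
time_s: 15.85
eef_pos: [582.3, 209.9, 48.1]
ee_rot: [-0.0, 0.999, 0.033, -0.008]
force: [0.5, 0.4, 0.8]
grip_width: -0.003
```

```bash
python3 - <<'E'
from h import *
t=telemetry.sense();print(t['eef_pos'],t['force'])
c=eyes.capture('wrist')
t=c['frame'][140:320,140:380];save(c,'w7c.png',cv2.resize(t,(800,600),interpolation=3))
E
```

```text
[582.32196844 209.91425838  48.07173354] [0.49084582 0.35568895 0.8462898 ]
```

View pics/w7c.png

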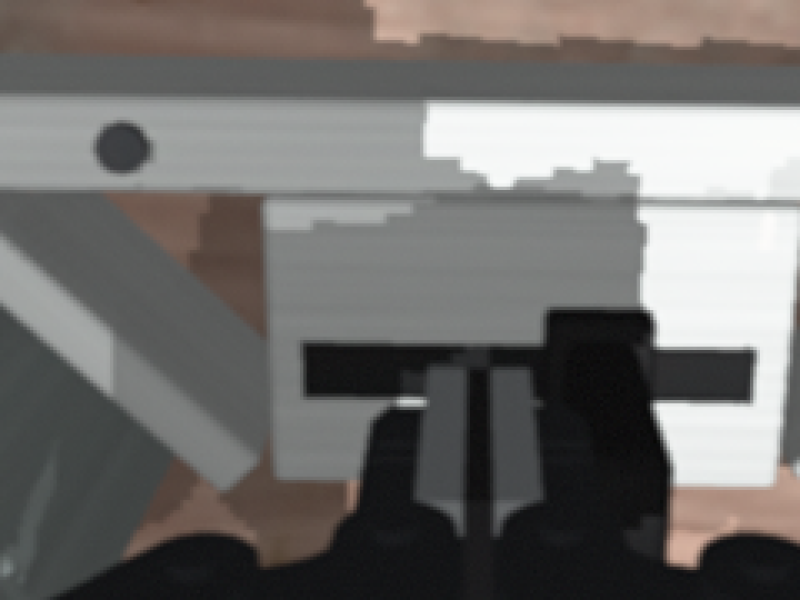

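The fin is now being pushed and sits about 11 mm to the right of centre. I continue to the stop.

>>> drive_tool(series="0 0.04 0 0 0 0 0; 0 0.08 0 0 0 0 0; 0 0.11 0 0 0 0 0; 0 0.13 0 0 0 0 0; 0 0.13 0 0 0 0 0")

```text
time_s: 16.4
eef_pos: [583.2, 194.2, 47.8]
ee_rot: [-0.0, 0.999, 0.033, -0.008]
force: [0.2, 0.3, -1.0]
grip_width: 0.005
```

>>> drive_tool(series="0 0.01 0 0 0 0 0; 0 0.02 0 0 0 0 0; 0 0.03 0 0 0 0 0; 0 0.03 0 0 0 0 0")

```text
time_s: 16.8
eef_pos: [583.3, 192.0, 47.8]
ee_rot: [-0.001, 0.999, 0.033, -0.008]
force: [-0.4, 8.3, -0.2]
grip_width: -0.003
```

The force rises to 8 N at the stop. I'll withdraw and make a final check.

>>> drive_tool(series="0 -0.05 0 0 0 0 0; 0 -0.08 -0.1 0 0 0 0; 0 -0.08 -0.4 0 0 0 0; 0 -0.08 -0.8 0 0 0 0; 0 -0.08 -0.9 0 0 0 0; -0.3 -0.08 -0.9 0 0 0 0; -0.5 -0.08 -0.9 0 0 0 0; -0.5 -0.08 -0.9 0 0 0 0")

```text
time_s: 17.6
eef_pos: [522.6, 197.6, 157.8]
ee_rot: [-0.001, 0.999, 0.033, -0.008]
force: [0.6, 0.5, 0.6]
grip_width: -0.002
```

```bash
python3 - <<'E'
from h import *
t=telemetry.sense();print(t['eef_pos'],t['force'])
c=eyes.capture('wrist');save(c,'w8.png')
for n in('canister_1_center','selector_grip'):
  for r in nets.spot_in(n,c)[:3]: print(n,r)
y=np.array([-.064,.998,0]);s=np.array([560.5,103.7,0]);x=np.array([.998,.064,0])
for n,p in [('fin-28',s+67*y+22*x+[0,0,87]),('R lid',s+[0,0,105]),('L lid',s+190*y+[0,0,105])]: print(n,px(c,p).round())
E
```

```text
[522.64211747 197.56807815 157.79873708] [0.59580498 0.50056416 0.57694866]
canister_1_center {'rect': [354.1, 120.5, 469.0, 211.4], 'confidence': 0.85}
selector_grip {'rect': [305.1, 108.9, 336.3, 145.4], 'confidence': 0.83}
fin-28 [326. 129.]
R lid [431. 166.]
L lid [139. 166.]
```

View pics/w8.png

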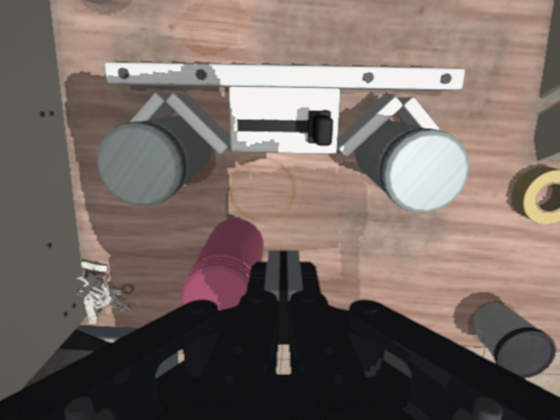

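```bash
python3 -c "
from h import *
print(ctrl.finish_job())"
```

```text
the job is handed in; nothing more can be done
None
```

I stood the free steel canister in the empty right nest, slid the selector all the way to the right, and handed the job in after about 18 s of robot time. No verdict was reported.

- **Canister:** I pushed it home while gripped, until it pushed back with 6 N straight along the V. I then pushed it again with the closed fingers to 13 N, and it barely moved. In the last picture it stands upright in the V.
- **Selector:** My first pass, with the tool 61 mm up, went by the knob without touching it. The second pass, lower and about 6 mm farther back, moved it. The force rose to 8 N at the stop, and in the last picture the knob is at the right end of its slot.
- **Disagreement:** In the last picture both lid centres were about 4 px (2 mm) off where I predicted, in opposite directions. I put this down to small errors in my holder angle and in reading the picture, and did not measure further.
- **Other things:** The left canister is still in its nest. I saw no sign that the cup or tape had moved. The two bottles were not in the last picture, but the arm never came near them.

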